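# Step the photometer's attenuator lever to its third click

## Robot

A 6-joint arm with a two-finger parallel gripper is mounted at the origin on the work surface. World frame = base frame: x ahead of the robot, y to its left, z up, the work surface at z = 0. Lengths are in m, angles in rad, forces in N, time in s.
With the tool pointing down it reaches from about 0.3 to 0.825 m from the base axis. Payload 5.4 kg.
Tool frame: the origin (TCP) lies on the front face of the gripper's body, between the roots of the fingers; the fingertips stand 88 mm ahead of it and the grasp point (between the pads) lies 69 mm ahead of it; z points along the fingers, y is the line along which they close (so a half turn about z gives the same grasp; the last joint's range is limited). The gripper opens to 92 mm and grips with 3 to 60 N. Pads are 20 mm wide; open, the fingers measure 128 mm over their backs; the gripper's body (75 mm by 189 mm) begins 69 mm behind the grasp point.
Start: joints at [0.951, 0.158, 1.597, -0, 1.386, -0.21], TCP at [0.229, 0.527, 0.303] pointing down, gripper open.
Joint ranges: [-2.91, 2.91], [-0.94, 2.29], [0.18, 2.7], [-1.29, 4.43], [0.17, 2.64], [-3, 3]. Speed limits (rad/s): [2.57, 2.57, 3.14, 3.14, 3.14, 3.14].

## Interface

Orientations are given as a rotation vector (axis times angle).
In Python, from rig import get_state, get_image, calibration, finish_job, trace gives the robot as it stands.
- The arm moves only by the tool apply_moves, never from a script. Its argument "steps" is a list of rows, each a list of 5 numbers: the opening, from 0 (shut) to 1 (fully open), then the shift along the tool's x, y, z in m, then the turn about the tool's z in degrees. In form: [[hand, tx, ty, tz, spin], ...]. A call has 1 to 8 rows; each row shifts and turns the commanded pose from where the row before left it, along the tool's axes as they then stand; what a row does not reach is not made up. A row lasts 1/10 s, in which the tool goes at most 50 mm and 8.59 degrees, less where a joint would pass 70% of its speed; a pose out of reach is approached as far as the arm can. A call with a gripper value outside its range is refused whole. The fingers move at their own pace and stop on an object; the grip force is fixed at half the most. Time passes only in rows, so rows that do not move let the fingers close. It gives the time, the measured TCP pose, the force, the opening and the grip force at its end, in the units of the state.
- get_state(): the state, without advancing time (a new reading comes with each control period).
- get_image(name): name is "scene" or "top"; returns (picture, depth): 384x512x3 uint8, blue, green, red; 384x512 float32, m along the optical axis (not along the pixel's ray), 0 where there is no reading.
- calibration(name): a dict with "fx", "fy", "cx", "cy" (pixels), "rvec" (rotation vector, rad) and "tvec" (3), from world to camera coordinates, as OpenCV has them. Camera axes: x right, y down, z forward; pixel columns grow to the right and rows downward; lengths in m; the calibration is good to about 2 mm. A picture is of the moment at which its call begins. calibration takes no time and is no camera call.
- finish_job(): hands the job in; it is judged then, once.
Trained networks look in the newest picture that a camera, given by its name, has taken for a name from the list of things; names that differ only in an ending like _2 or _b are one class to them, and where a whole thing is asked for, a point or a joint stands for the part that bears it (a point fixed in the world has none). Each returns a list of dicts, best first, with "score" (0 to 1); they miss things now and then, are a little off and sometimes report something else, mostly with a low value. They report only what shows in the picture. A call takes as long as a camera call.
- trace(query, camera): "region" (384x512 bool, what is visible of it) and "position" ([column, row] in pixels, amid what is visible of it).
The state is a dict: "clock": time; "q": joint angles; "joint_velocities": joint speeds; "effort": joint torques, N m; "ee_pos": TCP position; "ee_rot": TCP orientation; "contact_force": force on the tool from outside, world axes, zero at the start; "torque": the same for the moment, N m; "finger_gap": finger opening in m; "gripper_force": force on a finger pad.
Only numpy, scipy, OpenCV 4.12 (cv2) and the standard library are available. Lean on these libraries where they do the work, as an engineer would, in place of code of your own. Each camera call takes 0.05 s, during which the arm holds its last target. There are 200 camera calls.

## Task

Set the photometer's attenuator to its third step: with a fingertip, push the slide lever on top of the instrument along its slot from the parked end, one click at a time, letting it rest for about a second in the first and in the second notch, and leave it seated in the third notch without ever going past it. Only push the lever, never pinch it, and leave the bottle, the jar and the sample cup standing where they are.

Things in the scene. Friction and masses are not known exactly. Their poses are not given: they have to be found in the camera images.
- photometer: Grey bench instrument fixed to the table, 220 (x) by 300 (y) by 90 mm high; flat black top, orange rails along its two ends. Origin: centre of its underside, on the table. x points away from its screen side, y is the way the lever is to be pushed, z up. The lever's slot runs along y at x = -30 mm, from y = -85 to +85 mm; the panel around it is flat, bare and unmarked.
- lever (a joint): Slide of the attenuator lever along the photometer's +y, m. 0: parked notch, its start. Clicks 1 to 5 seat it at 0.020, 0.040, 0.060, 0.080, 0.100. A ridge lies half-way between notches: leaving a notch takes about 5 to 8 N, falling towards the ridge; just past it the lever jumps up to 10 mm ahead of the finger and seats itself in the next notch.
- lever_top (a point): Centre of the top of the lever, a plain aluminium block standing up from the slot: 30 mm wide across the slot (photometer x), 18 mm thick along it (photometer y), 32 mm high. This point is 123 mm above the table, 33 mm above the panel; the block's underside is 1 mm above the panel.
- lever_back (a point): Centre of the lever's back face, the upright 30 by 32 mm face to push on: 9 mm behind the lever's middle (towards the photometer's -y) and 17 mm above the panel. Parked, this face lies at y = -59 mm in the photometer's frame, with 90 mm of bare panel behind it.
- bottle: Bystander: white plastic bottle, 68 mm in diameter, 135 mm high, on the table beyond the photometer's +y end; origin at the centre of its underside.
- cup: Bystander: small open steel sample cup, 40 mm in diameter, 30 mm high, standing loose on the far part of the photometer's top panel, its centre 95 to 110 mm from the middle of the slot; origin at the centre of its underside.
- jar: Bystander: amber glass jar with a black cap, 60 mm in diameter, 70 mm high, on the table beyond the photometer's -y end; origin at the centre of its underside.

How it is judged:
On the way, in this order (a step that is already met when the one before it is completed fails the run):
1. the lever rests in the first notch (within 6 mm) for half a second (value of joint lever between 0.014 and 0.026 m), for 0.5 s.
2. the lever rests in the second notch (within 6 mm) for half a second (value of joint lever between 0.034 and 0.046 m), for 0.5 s.
3. the lever clicks into the third notch (value of joint lever between 0.055 and 0.065 m), for 0.2 s.
At the end, for the whole second after the job is handed in: The lever is at rest in the third notch (0.060 m, within 4 mm) and the bottle, jar and cup are within 20 mm of where they stood (value of joint lever between 0.056 and 0.064 m and velocity of joint lever between -0.005 and 0.005 m/s and distance of each of bottle, jar, cup from where it was at the start of the episode below 0.02 m); the robot touches nothing.
It fails at once if the lever went past the third notch (over the ridge beyond it) (value of joint lever above 0.071 m).
It fails at once if the lever was pinched between the fingers (contact force between each of lever_c0, lever_c1 and the fingers above 1 N or contact force between each of lever_c2, lever_c3 and the fingers above 1 N).
It fails at once if a bystander was lifted or pushed away (over 20 mm) (distance of any of bottle, jar, cup from where it was at the start of the episode above 0.02 m).
It also fails if it takes over 48 s, if anything falls off the work surface, if the arm or the gripper's body presses on something with over 40 N, if the wrist force passes 120 N, or if a joint passes its speed limit or range.

## Working session

There is one attempt and no reset: what is moved stays moved. The work goes in short steps, Python scripts to look and compute and a tool call to move; the robot and the scene stay as the last step left them, time stands still between calls to the robot, and variables do not carry over. Pictures are saved under pics/ and viewed, at most 10 in all, crops included, and the job is handed in when it is done.

Besides the shell and the picture viewer there is one more tool, called after ">>>" as name([rows], argument=value, ...), one row to a line, values as JSON. apply_moves: Moves the arm, as the interface text tells. Its arguments: {"type":"object","properties":{"steps":{"type":"array"}},"required":["steps"]}

```bash
mkdir -p pics; cat > h.py <<'E'
import numpy as np, cv2
from rig import *
def deproj(cam,depth,mask):
    c=calibration(cam); R=cv2.Rodrigues(np.array(c["rvec"],float))[0]; t=np.array(c["tvec"],float).ravel()
    v,u=np.nonzero(mask&(depth>0)); d=depth[v,u]
    P=np.stack([(u-c["cx"])/c["fx"]*d,(v-c["cy"])/c["fy"]*d,d],1)
    return (P-t)@R
E
python3 - <<'E'
from h import *
s=get_state(); print(s)
im={}
for c in("scene","top"):
    p,d=get_image(c); cv2.imwrite(f"pics/{c}0.png",p)
    for n in("photometer","lever","bottle","cup","jar"):
        r=trace(n,c)
        if not r: print(c,n,None);continue
        r=r[0]; W=deproj(c,d,r["region"])
        print(c,n,round(r["score"],2),np.round(r["position"]),r["region"].sum(),"med",np.median(W,0).round(3),"lo",np.percentile(W,3,axis=0).round(3),"hi",np.percentile(W,97,axis=0).round(3))
        if n=="lever":
            T=W[W[:,2]>np.percentile(W[:,2],97)-.006]; print("  top",len(T),T.mean(0).round(4),T.min(0).round(3),T.max(0).round(3))
            print("  rect",cv2.minAreaRect(T[:,:2].astype(np.float32)*1000))
        if n=="photometer":
            T=W[abs(W[:,2]-.09)<.006]; print("  rect",cv2.minAreaRect(T[:,:2].astype(np.float32)*1000))
E
```

```text
{'clock': 0.0, 'q': array([ 9.50901676e-01,  1.59045635e-01,  1.59823079e+00, -9.95842963e-06,
        1.38617978e+00, -2.10099564e-01]), 'joint_velocities': array([-0.00094935,  0.00141033, -0.00054351, -0.00055953, -0.00040838,
       -0.00024371]), 'effort': array([-3.40581119e-04, -3.85553491e+01, -3.22117567e+01,  7.01433909e-02,
        3.77581723e-02, -1.15619814e-04]), 'ee_pos': array([0.22883882, 0.52699718, 0.3017214 ]), 'ee_rot': array([-6.39055841e-01, -3.07514890e+00,  2.68434396e-03]), 'contact_force': array([-0.24700559, -0.37362566,  0.07616203]), 'torque': array([-0.01048256, -0.04727821,  0.00704413]), 'gripper_force': 0.0, 'finger_gap': 0.09210814331730935}
scene photometer 0.88 [240. 184.] 8953 med [ 0.579 -0.022  0.089] lo [ 0.43  -0.208  0.02 ] hi [0.682 0.104 0.093]
  rect ((539.5728759765625, -37.405120849609375), (353.9776306152344, 216.56385803222656), 68.633056640625)
scene lever 0.76 [236. 150.] 172 med [ 0.487 -0.094  0.113] lo [ 0.471 -0.109  0.094] hi [ 0.498 -0.086  0.125]
  top 56 [ 0.4846 -0.0975  0.1225] [ 0.466 -0.109  0.119] [ 0.498 -0.087  0.126]
[... 475 characters left out ...]
039062, -63.360198974609375), (309.2626953125, 217.9364013671875), 68.43511199951172)
top lever 0.56 [311. 229.] 132 med [ 0.48  -0.097  0.123] lo [ 0.466 -0.109  0.105] hi [ 0.493 -0.087  0.126]
  top 112 [ 0.48   -0.0987  0.1234] [ 0.464 -0.11   0.12 ] [ 0.495 -0.086  0.128]
  rect ((479.9439697265625, -99.14802551269531), (18.4892635345459, 30.0488338470459), 67.96311950683594)
top bottle 0.9 [209. 163.] 802 med [0.618 0.135 0.095] lo [0.594 0.108 0.008] hi [0.654 0.169 0.137]
top cup 0.77 [336. 189.] 242 med [ 0.564 -0.157  0.101] lo [ 0.546 -0.169  0.092] hi [ 0.58  -0.135  0.122]
top jar 0.65 [386. 216.] 637 med [ 0.502 -0.28   0.069] lo [ 0.476 -0.311  0.01 ] hi [ 0.528 -0.261  0.073]
```

View pictures.

View pics/top0.png

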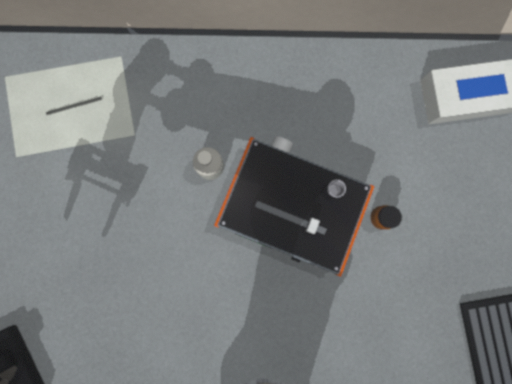

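```bash
cat >> h.py <<'E'
L=np.array([.481,-.0985]); a=np.radians(68.4); PY=np.array([np.cos(a),np.sin(a)])  # parked lever centre, push direction
def togo(back,tip):  # tool shift to put leading finger face `back` m behind the parked back face, tips at height tip
    s=get_state(); R=cv2.Rodrigues(s["ee_rot"])[0]
    g=np.r_[L-PY*(back+.009+.018),tip+.088]
    d=R.T@(g-s["ee_pos"]); ty=R[:2,1]
    print("t",s["clock"],"shift",d.round(4),"spin needed deg (about down z)",np.degrees(np.arctan2(ty[1],ty[0])-a).round(2),"F",s["contact_force"].round(1),"gap",s["finger_gap"].round(4))
E
python3 -c "
from h import *
togo(.025,.215)"
```

```text
Traceback (most recent call last):
  File "h.py", line 13, in togo
    print("t",s["clock"],"shift",d.round(4),"spin needed deg (about down z)",np.degrees(np.arctan2(ty[1],ty[0])-a).round(2),"F",s["contact_force"].round(1),"gap",s["finger_gap"].round(4))
                                                                                                                                                                  ^^^^^^^^^^^^^^^^^^^^^
AttributeError: 'float' object has no attribute 'round'
```

The picture agrees with the measurements. The lever is at (314,226), near the jar end of the slot, which runs from (257,205) to (326,232). The cup is at (337,188), the jar at (387,216) and the bottle at (208,162).

```bash
sed -i 's/s\["finger_gap"\].round(4)/s["finger_gap"]/' h.py
python3 -c "
from h import *
togo(.025,.215)"
```

```text
t 0.6 shift [-4.821e-01 -5.256e-01 -3.000e-04] spin needed deg (about down z) -1.88 F [-0.5  0.1 -0.4] gap 0.09185355489856203
```

>>> apply_moves([
  [0,-0.03,-0.033,0,-1.9],
  [0,-0.03,-0.033,0,0],
  [0,-0.03,-0.033,0,0],
  [0,-0.03,-0.033,0,0],
  [0,-0.03,-0.033,0,0],
  [0,-0.03,-0.033,0,0],
  [0,-0.03,-0.033,0,0],
  [0,-0.03,-0.033,0,0],
])

```text
clock: 1.4
ee_pos: [0.3541, 0.1915, 0.303]
ee_rot: [0.587, 3.085, 0.001]
contact_force: [1.1, -0.6, -0.3]
finger_gap: 0.0303
gripper_force: 0.0
```

>>> apply_moves([
  [0,-0.03,-0.033,0,0],
  [0,-0.03,-0.033,0,0],
  [0,-0.03,-0.033,0,0],
  [0,-0.03,-0.033,0,0],
  [0,-0.03,-0.033,0,0],
  [0,-0.03,-0.033,0,0],
  [0,0,0,0,0],
  [0,0,0,0,0],
])

```text
clock: 2.2
ee_pos: [0.4483, -0.0576, 0.3026]
ee_rot: [-0.591, -3.085, -0.001]
contact_force: [-0.4, 0.9, 0.4]
finger_gap: 0.0003
gripper_force: 0.0
```

```bash
python3 -c "
from h import *
togo(.025,.14)"
```

```text
t 2.2 shift [-0.0456 -0.0779  0.0745] spin needed deg (about down z) -0.09 F [-0.4  0.9  0.4] gap 0.0002860215334254053
```

>>> apply_moves([
  [0,-0.023,-0.039,0,0],
  [0,-0.0226,-0.039,0,0],
  [0,0,0,0.035,0],
  [0,0,0,0.035,0],
  [0,0,0,0,0],
  [0,0,0,0,0],
])

```text
clock: 2.8
ee_pos: [0.462, -0.1452, 0.2331]
ee_rot: [-0.585, -3.086, -0.001]
contact_force: [0.8, -0.0, 0.4]
finger_gap: 0.0004
gripper_force: 0.0
```

```bash
python3 - <<'E'
from h import *
togo(.025,.102)
for c in("scene","top"):
    p,d=get_image(c)
    cc=calibration(c)
    L3=[np.r_[L,.123],np.r_[L-PY*.009,.107]]
    s=get_state(); R=cv2.Rodrigues(s["ee_rot"])[0]; L3.append(s["ee_pos"]+R@[0,.018,.088])
    uv=cv2.projectPoints(np.array(L3),np.array(cc["rvec"]),np.array(cc["tvec"]),np.array([[cc["fx"],0,cc["cx"]],[0,cc["fy"],cc["cy"]],[0,0,1]]),None)[0].reshape(-1,2)
    print(c,uv.round(1))
    x,y=uv[0].astype(int); k=p[max(0,y-50):y+50,x-65:x+65]; cv2.imwrite(f"pics/{c}1.png",cv2.resize(k,None,fx=6,fy=6,interpolation=cv2.INTER_CUBIC))
    print(x-65,y-50)
E
```

```text
t 2.8 shift [-0.0005 -0.0016  0.0431] spin needed deg (about down z) 0.12 F [ 0.8 -0.   0.4] gap 0.00044449164033259
scene [[235.7 147. ]
 [233.8 150.8]
 [227.7 134. ]]
170 97
top [[313.  225.3]
 [315.6 226.9]
 [329.3 230.6]]
248 175
```

View pics/scene1.png

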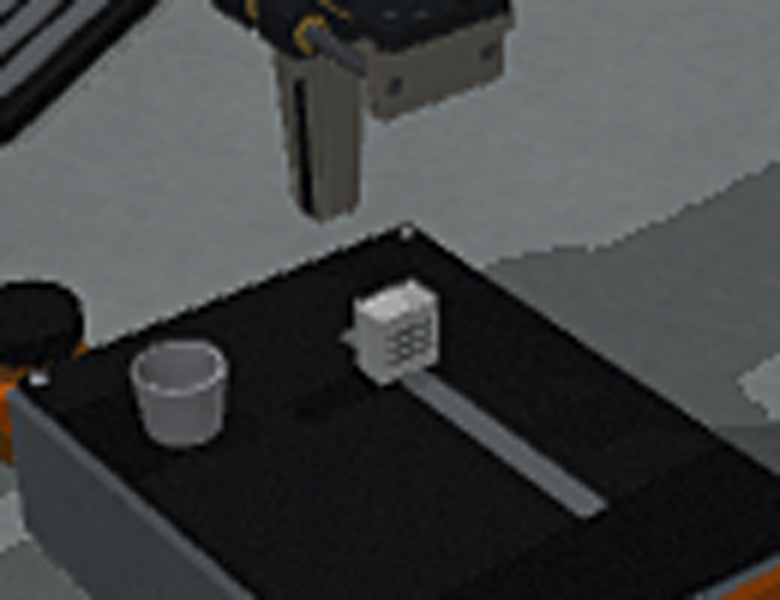

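The shut fingertips hang behind the lever, tip at crop (325,215), which is where they project to. The lever is at crop (397,335), and nothing stands between them, so I'll go down.

>>> apply_moves([
  [0,0,-0.001,0.022,0],
  [0,0,0,0.021,0],
  [0,0,0,0,0],
  [0,0,0,0,0],
])

```text
clock: 3.3
ee_pos: [0.4625, -0.1476, 0.1913]
ee_rot: [0.587, 3.084, -0.001]
contact_force: [0.3, 0.6, 0.5]
finger_gap: 0.0007
gripper_force: 0.0
```

```bash
python3 -c "
from h import *
togo(0,.102)"
```

```text
t 3.3 shift [0.0008 0.0254 0.0013] spin needed deg (about down z) 0.05 F [0.3 0.6 0.5] gap 0.0006678361912841933
```

>>> apply_moves([
  [0,0,0.008,0,0],
  [0,0,0.008,0,0],
  [0,0,0.004,0,0],
  [0,0,0.002,0,0],
  [0,0,0.002,0,0],
  [0,0,0,0,0],
])

```text
clock: 3.9
ee_pos: [0.4706, -0.1249, 0.1897]
ee_rot: [-0.588, -3.086, -0.0]
contact_force: [-0.1, 0.5, -0.3]
finger_gap: 0.0004
gripper_force: 0.0
```

>>> apply_moves([
  [0,0,0.002,0,0],
  [0,0,0.002,0,0],
  [0,0,0,0,0],
])

```text
clock: 4.2
ee_pos: [0.472, -0.1213, 0.1897]
ee_rot: [-0.588, -3.086, -0.0]
contact_force: [-0.1, -0.3, -0.4]
finger_gap: 0.0006
gripper_force: 0.0
```

```bash
python3 -c "
from h import *
togo(0,.102)"
```

```text
t 4.2 shift [ 0.     -0.0025 -0.0003] spin needed deg (about down z) 0.03 F [-0.1 -0.3 -0.4] gap 0.0005695878699328566
```

>>> apply_moves([
  [0,0,0.002,0,0],
  [0,0,0.001,0,0],
  [0,0,0,0,0],
])

```text
clock: 4.5
ee_pos: [0.4729, -0.1192, 0.1897]
ee_rot: [-0.588, -3.086, 0.003]
contact_force: [-2.6, -5.1, 0.6]
finger_gap: 0.0003
gripper_force: 2.4
```

>>> apply_moves([
  [0,0,0.002,0,0],
  [0,0,0.001,0,0],
  [0,0,0,0,0],
])

```text
clock: 4.8
ee_pos: [0.4741, -0.1162, 0.1897]
ee_rot: [-0.588, -3.086, 0.001]
contact_force: [-1.6, -3.5, -0.1]
finger_gap: 0.0001
gripper_force: 2.0
```

>>> apply_moves([
  [0,0,0.002,0,0],
  [0,0,0.001,0,0],
  [0,0,0,0,0],
])

```text
clock: 5.1
ee_pos: [0.4755, -0.1126, 0.1897]
ee_rot: [0.588, 3.086, 0.001]
contact_force: [1.0, -0.8, 0.0]
finger_gap: 0.0003
gripper_force: 0.6
```

>>> apply_moves([
  [0,0,0.001,0,0],
  [0,0,0.001,0,0],
  [0,0,0,0,0],
])

```text
clock: 5.4
ee_pos: [0.4762, -0.1107, 0.1897]
ee_rot: [0.588, 3.086, 0.002]
contact_force: [-0.0, -0.2, -0.3]
finger_gap: 0.0005
gripper_force: 0.0
```

>>> apply_moves([
  [0,0,0,0,0],
  [0,0,0,0,0],
  [0,0,0,0,0],
  [0,0,0,0,0],
  [0,0,0,0,0],
  [0,0,0,0,0],
  [0,0,0,0,0],
  [0,0,0,0,0],
])

```text
clock: 6.2
ee_pos: [0.476, -0.1112, 0.1897]
ee_rot: [0.588, 3.086, -0.0]
contact_force: [0.8, 0.4, 0.1]
finger_gap: 0.0004
gripper_force: 0.0
```

```bash
cat >> h.py <<'E'
def lever():
    togo(0,.102)
    for c in("scene","top"):
        p,d=get_image(c); r=trace("lever",c)
        if not r: print(c,None); continue
        W=deproj(c,d,r[0]["region"]); T=W[(abs(W[:,2]-.123)<.005)]
        if len(T)<8: print(c,"few",len(T)); continue
        m=np.array(cv2.minAreaRect(T[:,:2].astype(np.float32))[0])
        print(c,r[0]["score"],len(T),"travel mm rect/mean",((m-L)@PY*1e3).round(1),((T[:,:2].mean(0)-L)@PY*1e3).round(1),"front edge-9",(np.percentile((T[:,:2]-L)@PY,97)*1e3-9).round(1))
E
python3 -c "
from h import *
lever()"
```

```text
t 6.2 shift [ 0.0001 -0.0134 -0.0003] spin needed deg (about down z) 0.02 F [0.8 0.4 0.1] gap 0.0004496473505394576
scene 0.47 53 travel mm rect/mean 13.7 14.5 front edge-9 11.2
top None
```

```bash
python3 - <<'E'
from h import *
ims=[]
for c,(x,y) in(("scene",(200,112)),("top",(280,190))):
    p,d=get_image(c); k=p[y:y+64,x:x+64]
    ims.append(cv2.resize(k,(400,400),interpolation=cv2.INTER_CUBIC))
    cc=calibration(c)
    q=np.array([np.r_[L+PY*t+np.array([PY[1],-PY[0]])*s*.015+PY*.009,.123] for t in(0,.01,.02) for s in(-1,1)])
    uv=cv2.projectPoints(q,np.array(cc["rvec"]),np.array(cc["tvec"]),np.array([[cc["fx"],0,cc["cx"]],[0,cc["fy"],cc["cy"]],[0,0,1]]),None)[0].reshape(-1,2)
    U=((uv-[x,y]+.5)*6.25).astype(int)
    for i,col in enumerate([(0,0,255),(0,255,255),(0,255,0)]): cv2.line(ims[-1],tuple(map(int,U[2*i])),tuple(map(int,U[2*i+1])),col,1)
cv2.imwrite("pics/n1.png",np.hstack(ims))
E
```

```text
(no output)
```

View pics/n1.png

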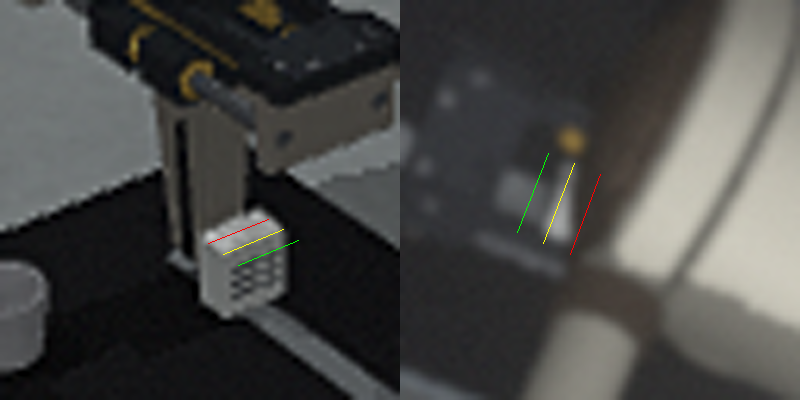

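The block's front top edge lies near the yellow 10 mm line, and it still touches the finger. It is at the ridge with almost no force and has not clicked over yet, so I'll push a little further.

>>> apply_moves([
  [0,0,0.001,0,0],
  [0,0,0.001,0,0],
  [0,0,0,0,0],
  [0,0,0,0,0],
])

```text
clock: 6.9
ee_pos: [0.4768, -0.1093, 0.1897]
ee_rot: [0.588, 3.086, 0.0]
contact_force: [-0.6, -0.2, -0.4]
finger_gap: 0.0002
gripper_force: 0.0
```

```bash
cat >> h.py <<'E'
def pic(name):
    c,x,y="scene",200,112
    p,d=get_image(c); k=cv2.resize(p[y:y+64,x:x+64],(600,600),interpolation=cv2.INTER_CUBIC)
    cv2.imwrite(f"pics/{name}.png",k)
E
python3 -c "
from h import *
lever();pic('n2')"
```

```text
t 6.9 shift [ 0.0001 -0.0154 -0.0003] spin needed deg (about down z) 0.02 F [-0.6 -0.2 -0.4] gap 0.00022195257308048154
scene 0.73 50 travel mm rect/mean 22.9 23.9 front edge-9 21.6
top 0.41 42 travel mm rect/mean 24.7 24.0 front edge-9 19.0
```

View pics/n2.png

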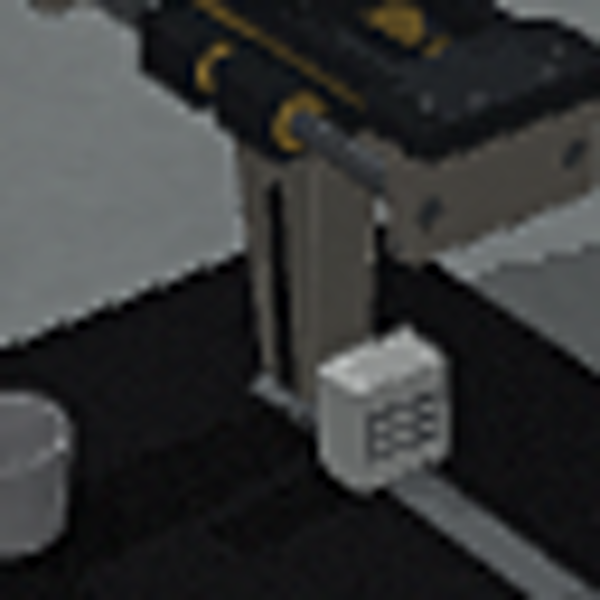

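The lever jumped clear of the finger into notch 1: measured 22.9 mm with about +2 mm bias, with a visible gap behind it at (330,350). It rests here for a second, then I push on.

>>> apply_moves([
  [0,0,0,0,0],
  [0,0,0,0,0],
  [0,0,0,0,0],
  [0,0,0,0,0],
  [0,0,0,0,0],
  [0,0,0,0,0],
  [0,0,0,0,0],
  [0,0,0,0,0],
])

```text
clock: 7.95
ee_pos: [0.4768, -0.1093, 0.1897]
ee_rot: [-0.588, -3.086, -0.0]
contact_force: [-0.6, -0.1, 0.3]
finger_gap: 0.0004
gripper_force: 0.0
```

>>> apply_moves([
  [0,0,0.003,0,0],
  [0,0,0.003,0,0],
  [0,0,0.002,0,0],
  [0,0,0.002,0,0],
  [0,0,0.002,0,0],
  [0,0,0.002,0,0],
  [0,0,0.001,0,0],
  [0,0,0,0,0],
])

```text
clock: 8.75
ee_pos: [0.4823, -0.0954, 0.1897]
ee_rot: [-0.588, -3.086, 0.0]
contact_force: [-1.4, -2.2, 0.0]
finger_gap: 0.0005
gripper_force: 1.2
```

>>> apply_moves([
  [0,0,0.001,0,0],
  [0,0,0.001,0,0],
  [0,0,0.001,0,0],
  [0,0,0,0,0],
  [0,0,0,0,0],
])

```text
clock: 9.25
ee_pos: [0.4835, -0.0922, 0.1897]
ee_rot: [0.588, 3.086, 0.001]
contact_force: [-0.3, -0.4, 0.6]
finger_gap: 0.0004
gripper_force: 0.0
```

```bash
python3 -c "
from h import *
lever()"
```

```text
t 9.25 shift [ 0.0001 -0.0338 -0.0003] spin needed deg (about down z) 0.02 F [-0.3 -0.4  0.6] gap 0.00042887307869935733
scene 0.65 40 travel mm rect/mean 284.5 285.3 front edge-9 283.5
top few 0
```

Those detections are false. The offset is 33.8 mm, right at the ridge, so I'll push 2 mm more and look.

>>> apply_moves([
  [0,0,0.001,0,0],
  [0,0,0.001,0,0],
  [0,0,0,0,0],
  [0,0,0,0,0],
])

```text
clock: 9.85
ee_pos: [0.4842, -0.0907, 0.1897]
ee_rot: [0.588, 3.086, 0.0]
contact_force: [-0.0, -0.2, -0.3]
finger_gap: 0.0003
gripper_force: 0.0
```

```bash
python3 -c "
from h import *
lever();pic('n3')"
```

```text
t 9.85 shift [ 0.0001 -0.0354 -0.0003] spin needed deg (about down z) 0.02 F [-0.  -0.2 -0.3] gap 0.0002669881655263473
scene 0.67 66 travel mm rect/mean 41.8 42.1 front edge-9 41.1
top None
```

View pics/n3.png

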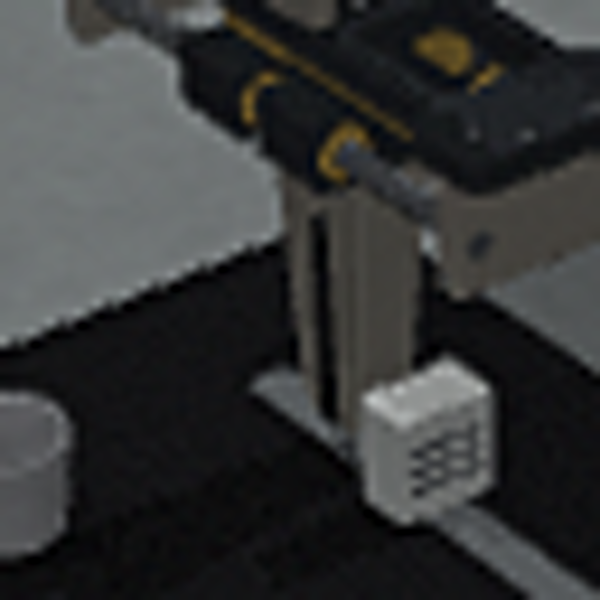

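The lever's front edge has moved on another (46,32) px to about (430,400). It stands clear of the finger in notch 2, measured 41.8 mm. I'll rest here and then repeat the same 20 mm advance.

>>> apply_moves([
  [0,0,0,0,0],
  [0,0,0,0,0],
  [0,0,0,0,0],
  [0,0,0,0,0],
  [0,0,0,0,0],
  [0,0,0,0,0],
  [0,0,0,0,0],
  [0,0,0,0,0],
])

```text
clock: 10.9
ee_pos: [0.4842, -0.0907, 0.1897]
ee_rot: [0.588, 3.086, -0.0]
contact_force: [0.4, 0.3, 0.2]
finger_gap: 0.0006
gripper_force: 0.0
```

>>> apply_moves([
  [0,0,0.003,0,0],
  [0,0,0.003,0,0],
  [0,0,0.002,0,0],
  [0,0,0.002,0,0],
  [0,0,0.002,0,0],
  [0,0,0.002,0,0],
  [0,0,0.001,0,0],
  [0,0,0,0,0],
])

```text
clock: 11.7
ee_pos: [0.4896, -0.0768, 0.1897]
ee_rot: [-0.588, -3.086, 0.0]
contact_force: [-0.9, -1.8, -0.2]
finger_gap: 0.0007
gripper_force: 1.2
```

>>> apply_moves([
  [0,0,0.001,0,0],
  [0,0,0.001,0,0],
  [0,0,0.001,0,0],
  [0,0,0.001,0,0],
  [0,0,0.001,0,0],
  [0,0,0,0,0],
  [0,0,0,0,0],
])

```text
clock: 12.4
ee_pos: [0.4916, -0.0719, 0.1897]
ee_rot: [0.588, 3.086, 0.001]
contact_force: [1.0, -0.2, -0.6]
finger_gap: 0.0005
gripper_force: 0.0
```

```bash
python3 -c "
from h import *
lever();pic('n4')"
```

```text
t 12.4 shift [ 0.0001 -0.0556 -0.0003] spin needed deg (about down z) 0.03 F [ 1.  -0.2 -0.6] gap 0.0005034786170451044
scene 0.77 72 travel mm rect/mean 60.4 62.0 front edge-9 60.8
top None
```

View pics/n4.png

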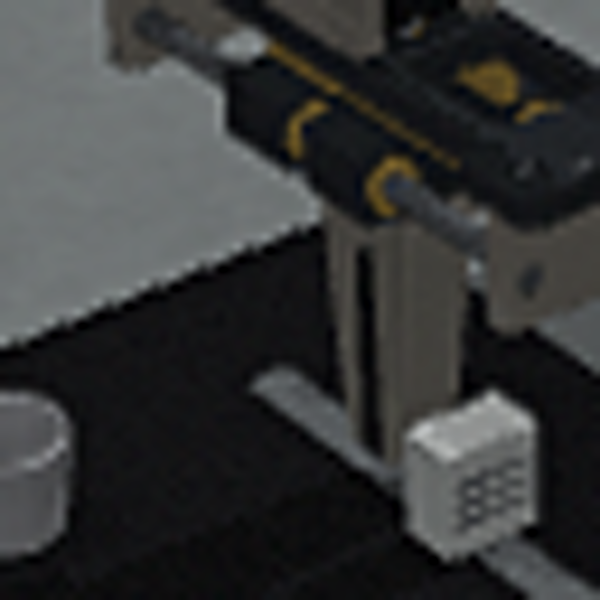

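The lever has shifted by the same amount again, to about (472,430), with a gap behind it. That is notch 3, measured 60.4 mm. I'll back off, rise and hand in.

>>> apply_moves([
  [0,0,-0.01,0,0],
  [0,0,-0.02,0,0],
  [0,0,0,-0.03,0],
  [0,0,0,-0.04,0],
  [0,0,0,-0.04,0],
  [0,0,0,0,0],
  [0,0,0,0,0],
  [0,0,0,0,0],
])

```text
clock: 13.45
ee_pos: [0.4797, -0.1, 0.2982]
ee_rot: [-0.588, -3.083, -0.001]
contact_force: [0.2, 0.2, -0.2]
finger_gap: 0.0003
gripper_force: 0.0
```

```bash
python3 -c "
from h import *
lever(); print(finish_job())"
```

```text
t 13.45 shift [-0.0009 -0.0251  0.1082] spin needed deg (about down z) 0.0 F [ 0.2  0.2 -0.2] gap 0.0003230757701301796
scene 0.76 71 travel mm rect/mean 60.1 62.1 front edge-9 60.4
top None
the job is handed in; nothing more can be done
None
```

The lever is in the third notch, measured at about 60 mm after rests of about a second in notches 1 and 2; the fingers stayed shut and clear of the bottle, jar and cup, and I handed the job in at about 13.5 s (no verdict was returned).

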